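# Fish the stapler out of the gap behind the card cabinet

## Robot

A 6-joint arm with a two-finger parallel gripper is mounted at the origin on the work surface. World frame = base frame: x ahead of the robot, y to its left, z up, the work surface at z = 0. Lengths are in m, angles in rad, forces in N, time in s.
With the tool pointing down it reaches from about 0.15 to 0.775 m from the base axis. Payload 6.1 kg.
Tool frame: the origin (TCP) lies between the finger pads; the fingertips stand 17 mm ahead of it and the grasp point (between the pads) lies 2 mm behind it; z points along the fingers, y is the direction in which the jaws open and shut (so a half turn about z gives the same grasp; the last joint's range is limited). The gripper opens to 85 mm and grips with 20 to 120 N. Pads are 22 mm wide; open, the fingers measure 114 mm over their backs; the gripper's body (76 mm by 85 mm) begins 54 mm behind the grasp point. The pads swing forward as they close: fully open they stand 13 mm farther back than shut.
Start: joints at [1.226, 0.126, -0.04, 1.405, 0, 1.571], TCP at [0.177, 0.494, 0.212] pointing down, gripper open.
Joint ranges: [-2.72, 2.72], [-0.95, 1.95], [-1.27, 1.35], [-1.78, 2.02], [-1.46, 1.47], [-3.14, 3.14]. Speed limits (rad/s): [2.39, 2.39, 3.01, 3.14, 3.14, 3.14].

## Interface

Orientations are given as a rotation vector (axis times angle).
In Python, from plant import * gives the robot as it stands.
- The arm moves only by the tool apply_moves, never from a script. Its argument "commands" is a list of rows, each a list of 4 numbers: the shift along the tool's x, y, z in m, then the turn about the tool's z in rad. In form: [[dx, dy, dz, roll], ...]. A call has 1 to 8 rows; each row is the pose to reach, as a shift and turn from the pose measured when the call began, along the tool's axes at that moment; what a row does not reach only later rows make up. A row lasts 1/12 s, in which the tool goes at most 41.7 mm and 7.16 degrees, less where a joint would pass 70% of its speed; a pose out of reach is approached as far as the arm can. A call with a gripper value outside its range is refused whole. "hand" is the opening, from 0 (shut) to 1 (fully open), set as the call begins (left out, the last holds). The fingers move at their own pace and stop on an object; "squeeze" is the grip in N (left out, the last holds). Time passes only in rows, so rows that repeat a pose let the fingers close. It gives the time, the measured TCP pose, the force and the opening at its end, in the units of the state.
- get_state(): the state, without advancing time (a new reading comes with each control period).
- capture(name): name is "side" or "top"; returns a dict with "frame" (384x512x3 uint8, blue, green, red), "fovy" (degrees; the focal length in pixels is half the picture's height over the tangent of half this angle, whatever the lens; pixels are square), "cx", "cy" (the principal point, pixels), "world_from_camera" (4x4, takes a point from camera to world coordinates). Camera axes: x right, y down, z forward; pixel columns grow to the right and rows downward; lengths in m; the calibration is good to about 2 mm. A picture is of the moment at which its call begins. There is no depth.
- finish_job(): hands the job in, once; it reports no verdict.
The state is a dict: "clock": time; "joints": joint angles; "qvel": joint speeds; "joint_efforts": joint torques, N m; "ee_pos": TCP position; "ee_rot": TCP orientation; "wrist_force": force on the tool from outside, world axes, zero at the start; "moment": the same for the moment, N m; "width": finger opening in m.
Only numpy, scipy, OpenCV 4.12 (cv2) and the standard library are available. Lean on these libraries where they do the work, as an engineer would, in place of code of your own. Each camera call takes 0.05 s, during which the arm holds its last target. There are 200 camera calls.

## Task

The stapler has dropped into the narrow gap between the card cabinet and the mailing machine. Take the jam-clearing hook sideways out of its spring clips on the machine, reach its bent end down behind the stapler and draw the stapler along the gap until all of it lies on the open desk just outside the gap's open right end, touching the stapler with nothing but the hook. Then lay the whole hook down on the open desk to the right of the cabinet and the machine, clear of the stapler, and leave the sponge dish, the stamp and the tape roll where they stand.

Things in the scene. Friction and masses are not known exactly. Their poses are not given: they have to be found in the camera images.
- machine: Fixed beige mailing machine. Origin on the desk at the foot of its near right corner. Its near face is the plane x = 0, y = 0 to 420 mm; the machine lies at x 0 to 360: a flat cover 150 mm high to x = 150, then a housing 235 high. The gap runs along this face at x < 0, open at the top and at its right end, the mouth (y = 0), shut at y = 272 by a carton 120 high. y < 0 is open desk.
- cabinet: Fixed steel card-index cabinet, 150 mm (x) x 270 mm (y) x 160 mm high, parallel to the machine, right ends level. Origin on the desk at the foot of its far right corner: its far face is the plane x = 0, the cabinet lies at x < 0, y 0 to 270. The gap is the space between this face and the machine's near face, 66 to 74 mm wide.
- clips: Two fixed spring clips, 16 mm wide, on uprights on the machine's flat cover, at y = -65 and +125 mm. Origin on the cover, below the stowed hook's handle; the stowed shank runs along y at z = 75 mm. Mouths face -x. Upper jaw rigid (no lifting out), lower jaw a leaf spring with a lip: the shank comes out when drawn 20 mm in -x with 5 to 10 N. Uprights at x = 22 mm, jaws reach to x = -17.
- hook: Jam-clearing hook: 7 mm round steel rod with a black flat-sided handle, 160 g. Origin at the centre of the handle, on the rod's axis; handle 18 mm wide (x), 80 long (y), 24 high (z). The rod runs along y from -88 mm (plain tail) to +280, then bends 90 degrees and goes 60 mm down (-z) to its tip. Stowed, the leg hangs down and y is along the clips' y. Centre of mass about at y = +70 mm.
- hook_tip (a point): The end of the bent leg of the hook, at (0, 280, -60) mm in the hook's frame; axes as the hook's.
- stapler: Dark stapler lying on its side in the gap, 180 g, loose, 112 mm long (y), 48 mm wide (x), 34 mm high (z). Origin at the centre of its underside; y is its long axis and at the start points into the gap, away from the mouth: its flat rear end is at y = +56 mm, its nose at y = -56 mm.
- sponge: Bystander: round brown moistener dish with a sponge, 90 mm across, 26 mm high, on the desk to the right of the machine; origin at the centre of its underside.
- stamp: Bystander: black self-inking stamp standing upright on the desk to the right of the machine, 45 x 70 x 84 mm high; origin at the centre of its underside.
- tape: Bystander: roll of brown packing tape lying flat on top of the card cabinet, 100 mm across, 48 mm high; origin at the centre of its underside.
Not all that is in view belongs to the job. Leave any red look-alike of the stapler alone.

How it is judged:
By the outcome, as a careful person would: the job done as asked, in the order asked, and still so for the second after the job is handed in, with the robot touching nothing.
It also fails if it takes over 54 s, if anything falls off the work surface, if the arm or the gripper's body presses on something with over 40 N, if the wrist force passes 120 N, or if a joint passes its speed limit or range.

## Working session

There is one attempt and no reset: what is moved stays moved. The work goes in short steps, Python scripts to look and compute and a tool call to move; the robot and the scene stay as the last step left them, time stands still between calls to the robot, and variables do not carry over. Pictures are saved under pics/ and viewed, about 8 in all and at most 12, crops included, and the job is handed in when it is done.

Besides the shell and the picture viewer there is one more tool, called after "Call:" as name([rows], argument=value, ...), one row to a line, values as JSON. apply_moves: Moves the arm, as the interface text tells. Its arguments: {"type":"object","properties":{"commands":{"type":"array"},"hand":{"type":"number"},"squeeze":{"type":"number"}},"required":["commands"]}

```bash
ls; mkdir -p pics; cat > h.py <<'E'
from plant import *
import numpy as np, cv2
from scipy.spatial.transform import Rotation as R
def K(c):
    f=c["frame"].shape[0]/2/np.tan(np.radians(c["fovy"])/2); return f,c["cx"],c["cy"]
def ray(c,u,v):
    f,cx,cy=K(c); T=np.array(c["world_from_camera"]); d=T[:3,:3]@np.array([(u-cx)/f,(v-cy)/f,1]); return T[:3,3],d/np.linalg.norm(d)
def onz(c,u,v,z):
    o,d=ray(c,u,v); return o+d*(z-o[2])/d[2]
def two(a,p,b,q):
    o,d=ray(a,*p); r,e=ray(b,*q); s=np.linalg.lstsq(np.c_[d,-e],r-o,rcond=None)[0]
    A=o+d*s[0];B=r+e*s[1]; return (A+B)/2,np.linalg.norm(A-B)
def proj(c,P):
    f,cx,cy=K(c); T=np.array(c["world_from_camera"]); p=T[:3,:3].T@(np.array(P)-T[:3,3]); return np.array([f*p[0]/p[2]+cx,f*p[1]/p[2]+cy])
E
python3 - <<'E'
from h import *
import pickle
print(get_state())
for n in("side","top"):
    c=capture(n); pickle.dump(c,open(n+"0.pkl","wb")); cv2.imwrite(f"pics/{n}0.png",cv2.resize(c["frame"],None,fx=1.5,fy=1.5)); print(n,c["fovy"],c["cx"],c["cy"],np.round(c["world_from_camera"],3))
E
```

```text
pics
{'clock': 0.0, 'joints': array([ 1.22599058e+00,  1.26364573e-01, -4.05906905e-02,  1.40540897e+00,
       -2.96124463e-05,  1.57079878e+00]), 'qvel': array([-0.00040259, -0.00093442, -0.0004954 ,  0.00138547, -0.00112035,
        0.00046391]), 'joint_efforts': array([-2.46360898e-03, -4.35919082e+01,  3.52920413e+01,  1.71927677e-02,
       -1.94549880e-04,  2.21851798e-05]), 'ee_pos': array([0.17731878, 0.49368593, 0.21154452]), 'ee_rot': array([-5.38902972e-01, -3.09478197e+00,  2.43414988e-03]), 'wrist_force': array([-0.62651031,  0.0943868 ,  0.68621718]), 'moment': array([0.00966291, 0.00214497, 0.02086248]), 'width': 0.08535959690978778}
side 53.4213834078038 252.1600506910252 188.4076220300933 [[ 0.794 -0.395  0.462  0.089]
 [-0.608 -0.51   0.608 -0.579]
 [-0.005 -0.764 -0.645  0.823]
 [ 0.     0.     0.     1.   ]]
top 44.903268476430526 259.6464107983794 188.071613623257 [[ 0.022 -0.989  0.143  0.381]
 [-1.    -0.022  0.003  0.056]
 [ 0.    -0.144 -0.99   1.418]
 [ 0.     0.     0.     1.   ]]
```

View pics/side0.png

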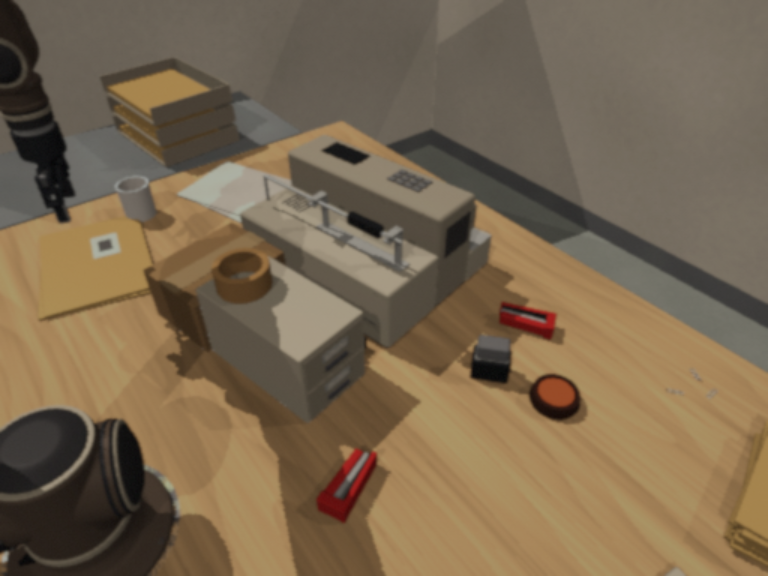

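View pics/top0.png

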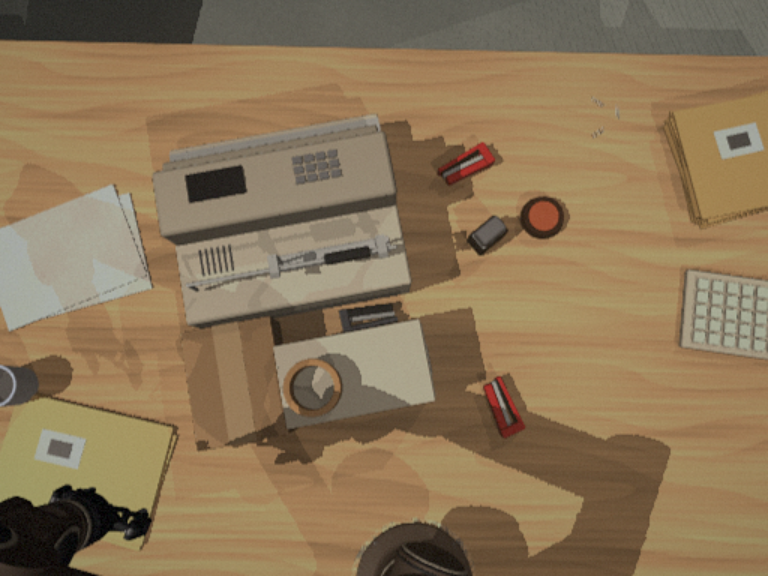

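The side view shows the hook on its clips (handle at 367,224; leg at 266,190; clips at about 322,205 and 397,245). The top view shows the handle at (348,255), the clips at (275,265) and (382,246), and the gap between (275,330) and (405,305).

Candidates in the top view: dark stapler in the gap (370,318), red stapler (467,163), red stapler (503,406), black stamp (488,235). I choose the dark one in the gap. For the hook, the black bar at (348,255) is the handle; the dark display at (215,184) is not. Next is a close crop to check both.

```bash
python3 - <<'E'
from h import *
import pickle
t=pickle.load(open("top0.pkl","rb"))["frame"];s=pickle.load(open("side0.pkl","rb"))["frame"]
a=cv2.resize(t[145:230,110:300],None,fx=4,fy=4,interpolation=cv2.INTER_CUBIC)
b=cv2.resize(s[108:172,165:345],None,fx=4,fy=4,interpolation=cv2.INTER_CUBIC)
W=np.zeros((600,760,3),np.uint8);W[:340,:760]=a;W[344:600,:720]=b
cv2.imwrite("pics/c1.png",cv2.convertScaleAbs(W,alpha=1.4))
E
```

```text
(no output)
```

View pics/c1.png

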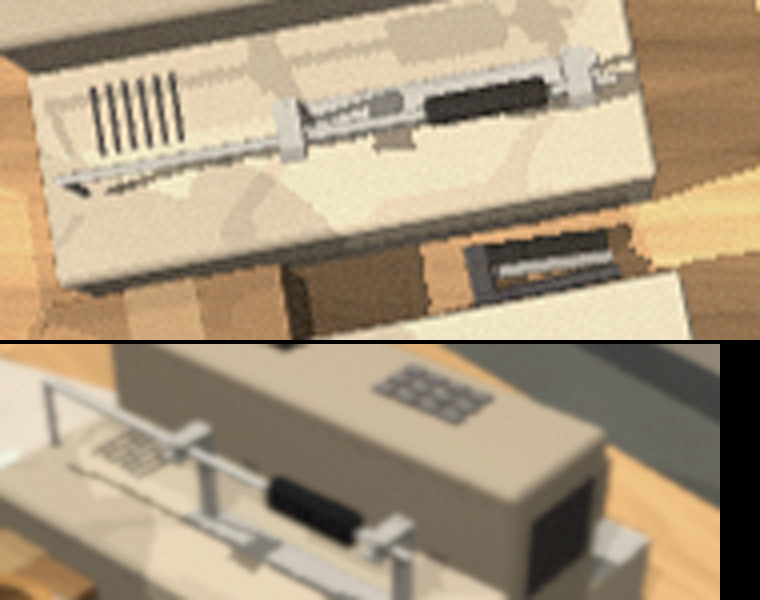

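```bash
cat > m.py <<'E'
from h import *
import pickle
t=pickle.load(open("top0.pkl","rb"));s=pickle.load(open("side0.pkl","rb"))
def blob(c,x0,y0,x1,y1,th=75):
    g=c["frame"][y0:y1,x0:x1].max(2); m=(g<th).astype(np.uint8)
    n,l,st,ce=cv2.connectedComponentsWithStats(m); i=1+np.argmax(st[1:,4]); 
    r=cv2.minAreaRect(cv2.findContours((l==i).astype(np.uint8),0,1)[0][0]); return ce[i]+[x0,y0],st[i],r
th=blob(t,210,158,252,180);sh=blob(s,225,135,262,162)
print(th,sh)
p=lambda n,v:print(n,np.round(v[0],4),round(v[1]*1000,1))
p("handle",two(t,th[0],s,sh[0]))
p("bend",two(t,(125.5,190.5),s,(177,118)))
p("tip",two(t,(131,193),s,(178.5,133)))
a=onz(t,127,216,.15);b=onz(t,273.75,190,.15);print("mach",a,b,np.linalg.norm(a-b),np.degrees(np.arctan2(*(a-b)[:2])))
a=onz(t,182,231,.16);b=onz(t,280.5,213,.16);print("cab",a,b,np.linalg.norm(a-b),np.degrees(np.arctan2(*(a-b)[:2])))
for u,v in[(470,248),(487,304),(612,235),(620,275)]:print("stap",onz(t,110+u/4,145+v/4,.034))
for n,u,v,z in[("sponge",543,217,.026),("stamp",489,233,.084),("tape",312,387,.208),("red1",467,163,.03),("red2",503,406,.03)]:print(n,onz(t,u/1.5,v/1.5,z))
for n,u,v in[("clipL",290,128),("clipR",578,75)]:print(n,onz(t,110+u/4,145+v/4,.235))
E
python3 m.py
```

```text
(array([231.16      , 169.85777778]), array([  6,   6,  31,  12, 225], dtype=int32), ((20.89599609375, 11.928001403808594), (7.334303855895996, 31.126070022583008), 79.69515228271484)) (array([243.44081633, 148.87755102]), array([  7,   5,  25,  19, 245], dtype=int32), ((18.399999618530273, 13.699999809265137), (25.491172790527344, 9.838699340820312), 26.56505012512207))
handle [0.6011 0.1341 0.2255] 1.5
bend [0.5423 0.4075 0.2198] 3.4
tip [0.5419 0.4089 0.1645] 0.7
mach [0.4797925  0.42013669 0.15      ] [0.56058819 0.02038156 0.15      ] 0.40783833349438225 -11.426292441231974
cab [0.44183937 0.26626233 0.16      ] [0.49653983 0.00119645 0.16      ] 0.2706511814958245 -11.660189632455106
stap [0.52251881 0.15458089 0.034     ]
stap [0.48092539 0.14056504 0.034     ]
stap [0.53468599 0.04859455 0.034     ]
stap [0.50480177 0.04198034 0.034     ]
sponge [ 0.72470887 -0.25130414  0.026     ]
stamp [ 0.67597534 -0.13271607  0.084     ]
tape [0.37175794 0.18807015 0.208     ]
red1 [ 0.83438578 -0.09465718  0.03      ]
red2 [ 0.341945   -0.16848876  0.03      ]
clipL [0.577147   0.25887162 0.235     ]
clipR [0.61615425 0.07388285 0.235     ]
```

```bash
cat >> h.py <<'E'
PSI=np.radians(11.6); N=np.array([np.cos(PSI),np.sin(PSI)]); U=np.array([-N[1],N[0]])
def nu(p): return np.array([N@p[:2],U@p[:2]])
def xy(n,u): return n*N+u*U
def st():
    s=get_state(); M=R.from_rotvec(s["ee_rot"]).as_matrix()
    print("t",round(s["clock"],2),"pos",np.round(s["ee_pos"],4),"nu",np.round(nu(s["ee_pos"]),4),"jawyaw",round(np.degrees(np.arctan2(M[1,1],M[0,1])),2),"F",np.round(s["wrist_force"],1),"w",round(s["width"],4),"j",np.round(s["joints"],2)); return s,M
def go(x,y,z,yaw=None):
    s,M=st(); d=M.T@(np.array([x,y,z])-s["ee_pos"]); r=0
    if yaw is not None: r=np.arctan2(M[1,1],M[0,1])-np.radians(yaw); r=(r+np.pi)%(2*np.pi)-np.pi
    print("SHIFT",np.round(d,4),"roll",round(r,4))
def gon(n,u,z,yaw=None): go(*xy(n,u),z,yaw)
E
python3 -c "
from h import *
go(.5956,.1605,.33,11.7)"
```

```text
t 0.1 pos [0.1773 0.4937 0.2116] nu [0.273 0.448] jawyaw 70.24 F [0.2 0.6 0.6] w 0.085 j [ 1.23  0.13 -0.04  1.41  0.    1.57]
SHIFT [-0.5063 -0.1724 -0.1182] roll 1.0218
```

Call:
apply_moves([
  [0,0,-0.118,0],
  [0,0,-0.118,0.1],
  [-0.05,-0.02,-0.118,0.2],
  [-0.506,-0.172,-0.118,1.02],
  [-0.506,-0.172,-0.118,1.02],
  [-0.506,-0.172,-0.118,1.02],
  [-0.506,-0.172,-0.118,1.02],
  [-0.506,-0.172,-0.118,1.02],
], hand=1)

```text
clock: 0.77
ee_pos: [0.3682, 0.3399, 0.3227]
ee_rot: [1.742, 2.614, -0.003]
wrist_force: [1.1, 1.0, -0.1]
width: 0.0854
```

```bash
python3 -c "
from h import *
go(.5956,.1605,.33,11.7)"
```

```text
t 0.77 pos [0.3682 0.3399 0.3227] nu [0.429  0.2589] jawyaw 22.65 F [ 1.1  1.  -0.1] w 0.0854 j [ 0.75  0.11  0.18  1.65 -0.    1.92]
SHIFT [-0.2531  0.1408 -0.0072] roll 0.1911
```

Call:
apply_moves([
  [-0.253,0.141,-0.007,0.191],
  [-0.253,0.141,-0.007,0.191],
  [-0.253,0.141,-0.007,0.191],
  [-0.253,0.141,-0.007,0.191],
  [-0.253,0.141,-0.007,0.191],
  [-0.253,0.141,-0.007,0.191],
  [-0.253,0.141,-0.007,0.191],
  [-0.253,0.141,-0.007,0.191],
])

```text
clock: 1.43
ee_pos: [0.6003, 0.1559, 0.3265]
ee_rot: [1.99, 2.43, -0.009]
wrist_force: [-0.3, 0.6, -1.1]
width: 0.0853
```

```bash
python3 - <<'E'
from h import *
go(.5956,.1605,.226,11.7)
t=capture("top");s=capture("side")
P=np.array([.5956,.1605,.226])
for c in(t,s): print(np.round(proj(c,P),1))
a=cv2.resize(t["frame"][120:230,110:300],None,fx=3,fy=3);b=cv2.resize(s["frame"][70:170,165:345],None,fx=2.7,fy=2.7)
W=np.zeros((600,570,3),np.uint8);W[:330]=a;W[330:600,:486]=b;cv2.imwrite("pics/c2.png",cv2.convertScaleAbs(W,alpha=1.4))
E
```

```text
t 1.43 pos [0.6003 0.1559 0.3265] nu [0.6194 0.032 ] jawyaw 11.36 F [-0.3  0.6 -1.1] w 0.0853 j [ 0.26  0.36  0.52  1.73 -0.    1.63]
SHIFT [ 0.0058 -0.0033  0.1005] roll -0.0059
[221.1 171.4]
[236.  145.2]
```

View pics/c2.png

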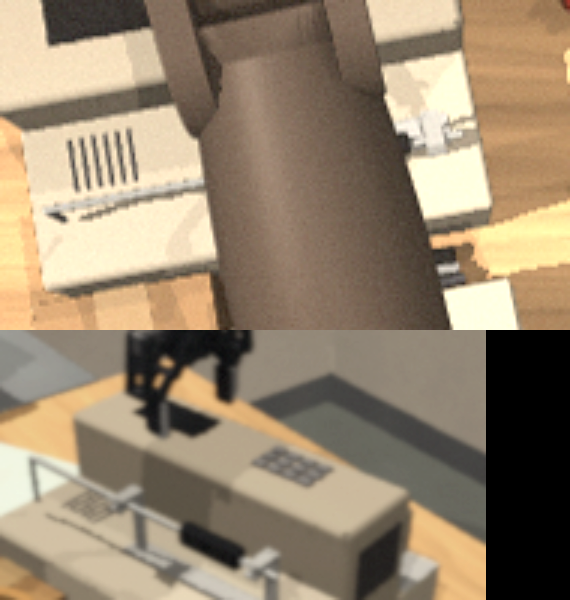

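The arm hovers over the handle, with the fingers at crop pixels (160,420) and (230,380) straddling the handle line at (212,545). Next I descend.

Call:
apply_moves([
  [0.006,-0.003,0.03,0],
  [0.006,-0.003,0.06,0],
  [0.006,-0.003,0.09,0],
  [0.006,-0.003,0.102,0],
  [0.006,-0.003,0.102,0],
  [0.006,-0.003,0.102,0],
])

```text
clock: 2.03
ee_pos: [0.5911, 0.1651, 0.2263]
ee_rot: [-1.984, -2.433, 0.007]
wrist_force: [0.5, -0.9, 1.0]
width: 0.0853
```

```bash
python3 -c "
from h import *
go(.5956,.1605,.224,11.7)"
```

```text
t 2.03 pos [0.5911 0.1651 0.2263] nu [0.6122 0.0429] jawyaw 11.61 F [ 0.5 -0.9  1. ] w 0.0853 j [ 0.27  0.3   0.21  1.49 -0.    1.64]
SHIFT [-0.0054  0.0035  0.0023] roll -0.0015
```

Call:
apply_moves([
  [-0.005,0.0035,0.002,0],
  [-0.005,0.0035,0.002,0],
  [-0.005,0.0035,0.002,0],
])

```text
clock: 2.28
ee_pos: [0.5962, 0.1611, 0.2257]
ee_rot: [-1.985, -2.434, 0.004]
wrist_force: [1.0, 0.1, -0.1]
width: 0.0856
```

Call:
apply_moves([
  [0,0,0,0],
  [0,0,0,0],
  [0,0,0,0],
  [0,0,0,0],
  [0,0,0,0],
  [0,0,0,0],
  [0,0,0,0],
  [0,0,0,0],
], hand=0, squeeze=90)

```text
clock: 2.95
ee_pos: [0.5962, 0.1611, 0.2256]
ee_rot: [-1.985, -2.434, 0.004]
wrist_force: [-0.1, -1.0, 0.7]
width: -0.0
```

```bash
python3 -c "
from h import *
st()"
```

```text
t 2.95 pos [0.5962 0.1611 0.2256] nu [0.6164 0.0379] jawyaw 11.61 F [-0.1 -1.   0.7] w -0.0 j [ 0.26  0.31  0.22  1.48 -0.    1.63]
```

The fingers closed on nothing, so I look again.

```bash
python3 - <<'E'
from h import *
t=capture("top");s=capture("side")
e=get_state()["ee_pos"]
for c in(t,s): print(np.round(proj(c,e),1),np.round(proj(c,e+[0,0,-.017]),1))
a=cv2.resize(t["frame"][120:230,110:300],None,fx=3,fy=3);b=cv2.resize(s["frame"][90:170,165:345],None,fx=4.4,fy=4.4)
W=np.zeros((352,792,3),np.uint8);W=b;cv2.imwrite("pics/c3.png",cv2.convertScaleAbs(W,alpha=1.5))
E
```

```text
[220.9 171.2] [221.5 172.4]
[236.1 145.2] [236.3 150.2]
```

View pics/c3.png

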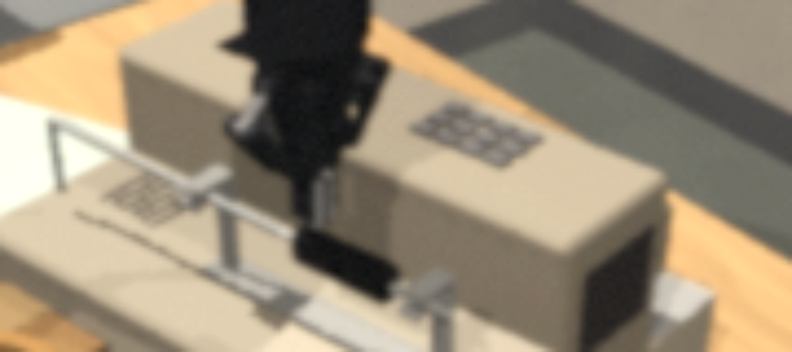

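```bash
python3 - <<'E'
from h import *
import pickle
s=pickle.load(open("side0.pkl","rb"));t=pickle.load(open("top0.pkl","rb"));print(s.keys())
P=np.array([.6,.156,.322])
print(proj(s,P),proj(s,P+np.r_[N*.045,0]),proj(s,P-np.r_[N*.045,0]))
e=get_state()["ee_pos"]-[0,0,.017];print("tip",proj(s,e),"dn20",proj(s,e+np.r_[N*.02,0]),"dz20",proj(s,e+[0,0,.02]))
# initial pose: gripper tips seen at start
e=np.array([.1773,.4937,.2115-.004]);d=np.array([np.cos(1.226),np.sin(1.226),0])*.045
print("start side",proj(s,e+d)*1.5,proj(s,e-d)*1.5,"top",proj(t,e+d)*1.5,proj(t,e-d)*1.5)
E
```

```text
dict_keys(['frame', 'fovy', 'cx', 'cy', 'world_from_camera'])
[237.1865669 114.945052 ] [248.45928058 108.64329045] [225.31845562 121.57965745]
tip [236.25156986 150.22957407] dn20 [240.99608535 147.21102329] dz20 [236.0248591 144.306752 ]
start side [ 75.72832939 211.85095878] [ 71.78175564 237.33060127] top [101.18188885 490.03164603] [150.17755737 509.94334646]
```

```bash
python3 - <<'E'
from h import *
import pickle
s=pickle.load(open("side0.pkl","rb"))["frame"];t=pickle.load(open("top0.pkl","rb"))["frame"]
a=cv2.resize(s[60:155,0:90],None,fx=4,fy=4,interpolation=cv2.INTER_CUBIC);b=cv2.resize(t[300:384,10:110],None,fx=4,fy=4,interpolation=cv2.INTER_CUBIC)
W=np.zeros((380,770,3),np.uint8);W[:380,:360]=a;W[:336,370:770]=b;cv2.imwrite("pics/c4.png",cv2.convertScaleAbs(W,alpha=2.2))
E
```

```text
(no output)
```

View pics/c4.png

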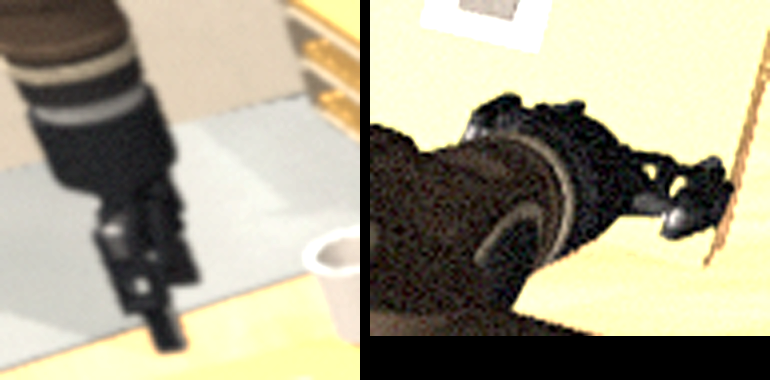

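```bash
python3 - <<'E'
from h import *
import pickle
s=pickle.load(open("side0.pkl","rb"));t=pickle.load(open("top0.pkl","rb"))
print(two(t,(93,355),s,(42.5,147)),two(t,(41,327),s,(46,129)))
E
```

```text
(array([0.14807796, 0.44709882, 0.25282152]), np.float64(0.026251597883435392)) (array([0.1957867 , 0.59626537, 0.21901635]), np.float64(0.007558236309443339))
```

The closed fingertips appear at about crop (318,225), some 30 mm higher than the stated geometry predicts. They seem to sit just above the handle, so I open, go lower while watching the force, and try again.

Call:
apply_moves([
  [0,0,-0.01,0],
  [0,0,-0.01,0],
  [0,0,-0.01,0],
  [0,0,-0.01,0],
  [0,0,-0.01,0],
  [0,0,-0.01,0],
  [0,0,-0.01,0],
  [0,0,-0.01,0],
], hand=1)

```text
clock: 3.72
ee_pos: [0.5962, 0.1611, 0.2355]
ee_rot: [-1.985, -2.434, 0.005]
wrist_force: [-0.0, 0.5, 0.3]
width: 0.0851
```

Call:
apply_moves([
  [0,0,0.01,0],
  [0,0,0.02,0],
  [0,0,0.03,0],
  [0,0,0.035,0],
  [0,0,0.035,0],
  [0,0,0.035,0],
])

```text
clock: 4.22
ee_pos: [0.5956, 0.1609, 0.1998]
ee_rot: [-1.984, -2.433, 0.006]
wrist_force: [1.0, 0.5, 0.3]
width: 0.0853
```

Call:
apply_moves([
  [0,0,0,0],
  [0,0,0,0],
  [0,0,0,0],
  [0,0,0,0],
  [0,0,0,0],
  [0,0,0,0],
  [0,0,0,0],
  [0,0,0,0],
], hand=0)

```text
clock: 4.88
ee_pos: [0.5957, 0.1609, 0.2001]
ee_rot: [-1.984, -2.434, 0.006]
wrist_force: [-0.5, -1.0, 1.9]
width: 0.0162
```

```bash
python3 - <<'E'
from h import *
st()
t=capture("top");s=capture("side")
b=cv2.resize(s["frame"][90:170,165:345],None,fx=4.4,fy=4.4)
cv2.imwrite("pics/c5.png",cv2.convertScaleAbs(b,alpha=1.7))
E
```

```text
t 4.88 pos [0.5957 0.1609 0.2001] nu [0.6159 0.0378] jawyaw 11.61 F [-0.5 -1.   1.9] w 0.0162 j [ 0.26  0.31  0.16  1.43 -0.    1.63]
```

View pics/c5.png

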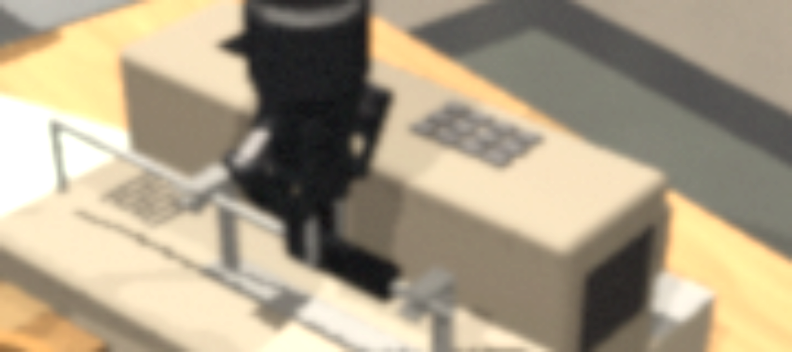

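The fingers now hold the handle's inner end (width 16 mm, fingertips at crop (305,262)). The hook axis therefore lies 25 mm above the reported TCP z. Next I draw it sideways.

Call:
apply_moves([
  [0,-0.008,0,0],
  [0,-0.016,0,0],
  [0,-0.024,0,0],
  [0,-0.032,0,0],
  [0,-0.04,0,0],
  [0,-0.05,0,0],
  [0,-0.05,0,0],
  [0,-0.05,0,0],
], squeeze=110)

```text
clock: 5.65
ee_pos: [0.5461, 0.1507, 0.2005]
ee_rot: [-1.984, -2.434, 0.005]
wrist_force: [-0.6, -0.4, -1.9]
width: 0.0151
```

```bash
python3 - <<'E'
from h import *
st()
t=capture("top");s=capture("side")
a=cv2.resize(t["frame"][130:230,110:300],None,fx=3,fy=3);b=cv2.resize(s["frame"][80:180,165:345],None,fx=3,fy=3)
W=np.zeros((600,570,3),np.uint8);W[:300]=a;W[300:600,:540]=b;cv2.imwrite("pics/c6.png",cv2.convertScaleAbs(W,alpha=1.5))
E
```

```text
t 5.65 pos [0.5461 0.1507 0.2005] nu [0.5653 0.0379] jawyaw 11.62 F [-0.6 -0.4 -1.9] w 0.0151 j [ 0.27  0.21  0.03  1.4  -0.    1.64]
```

View pics/c6.png

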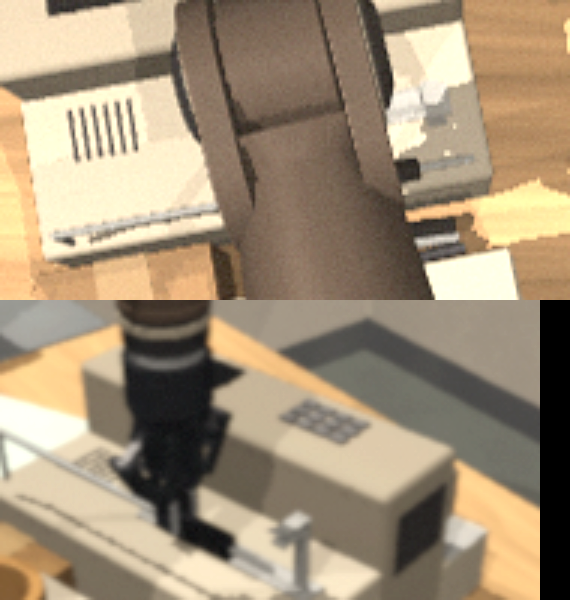

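The hook is out and held level (bend at top crop (55,235), handle still in the fingers). I measure the bend, then lift.

```bash
python3 - <<'E'
from h import *
t=capture("top");s=capture("side");st()
v=two(t,(128.5,208.0),s,(165.8,80+136/3));print(v,nu(v[0]))
p=onz(t,128.5,208,.2255);print(p,nu(p))
gon(.52,-.169,.30,11.6)
E
```

```text
t 5.85 pos [0.547  0.151  0.2002] nu [0.5662 0.0379] jawyaw 11.61 F [ 0.   0.7 -1.2] w 0.0148 j [ 0.27  0.21  0.03  1.4  -0.    1.64]
(array([0.4973252 , 0.39842352, 0.21407554]), np.float64(0.003501531155879595)) [0.56728163 0.2902847 ]
[0.49464019 0.39587971 0.2255    ] [0.56413995 0.28833274]
t 5.85 pos [0.547  0.151  0.2002] nu [0.5662 0.0379] jawyaw 11.61 F [ 0.   0.7 -1.2] w 0.0148 j [ 0.27  0.21  0.03  1.4  -0.    1.64]
SHIFT [-0.207  -0.0466 -0.0994] roll 0.0002
```

Call:
apply_moves([
  [0,0,-0.04,0],
  [0,0,-0.08,0],
  [0,0,-0.1,0],
  [0,0,-0.1,0],
])

```text
clock: 6.18
ee_pos: [0.5491, 0.1516, 0.3052]
ee_rot: [1.984, 2.432, 0.004]
wrist_force: [-0.9, -0.3, -1.8]
width: 0.0154
```

```bash
python3 - <<'E'
from h import *
gon(.52,-.169,.30,11.6)
E
```

```text
t 6.18 pos [0.5491 0.1516 0.3052] nu [0.5684 0.0381] jawyaw 11.61 F [-0.9 -0.3 -1.8] w 0.0154 j [ 0.27  0.23  0.29  1.63 -0.    1.64]
SHIFT [-0.2071 -0.0484  0.0052] roll 0.0001
```

Call:
apply_moves([
  [-0.04,-0.01,0,0],
  [-0.08,-0.02,0,0],
  [-0.12,-0.03,0,0],
  [-0.16,-0.04,0,0],
  [-0.207,-0.048,0.005,0],
  [-0.207,-0.048,0.005,0],
  [-0.207,-0.048,0.005,0],
  [-0.207,-0.048,0.005,0],
])

```text
clock: 6.85
ee_pos: [0.5437, -0.061, 0.2992]
ee_rot: [1.986, 2.432, 0.004]
wrist_force: [-0.8, 0.3, -1.6]
width: 0.0154
```

```bash
python3 - <<'E'
from h import *
t=capture("top");s=capture("side")
a=cv2.resize(t["frame"][140:290,150:340],None,fx=2.6,fy=2.6);b=cv2.resize(s["frame"][60:210,130:320],None,fx=1.4,fy=1.4)
a=cv2.resize(t["frame"][150:240,150:340],None,fx=3,fy=3);b=cv2.resize(s["frame"][80:180,130:320],None,fx=3,fy=3)
W=np.zeros((570,570,3),np.uint8);W[:270]=a;W[270:570]=b;cv2.imwrite("pics/c7.png",cv2.convertScaleAbs(W,alpha=1.5))
gon(.52,-.169,.30,11.6)
L=xy(.52,.083)
for c in(t,s):print(proj(c,[*L,.3255]),proj(c,[*L,.2655]))
E
```

```text
t 6.95 pos [ 0.5439 -0.0597  0.2998] nu [ 0.5207 -0.1679] jawyaw 11.68 F [ 0.1  0.8 -0.7] w 0.0152 j [-0.11  0.18  0.22  1.6   0.    1.26]
SHIFT [-0.0011 -0.0007 -0.0002] roll 0.0014
[205.44409418 206.53605156] [208.21816693 209.04647557]
[196.12263122 122.01818017] [198.37600204 141.85967103]
```

View pics/c7.png

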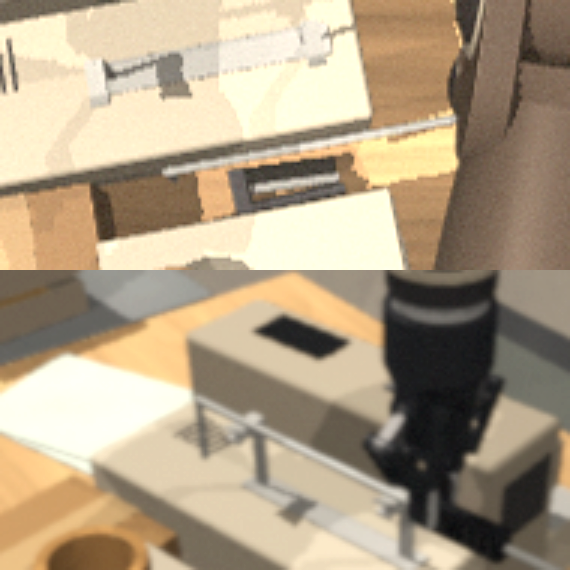

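The hook is level. Bend at native top (205,207) and side (197,123), and tip at side (199,142), all match the predictions. I lower it behind the stapler.

Call:
apply_moves([
  [-0.001,-0.001,0.035,0],
  [-0.001,-0.001,0.07,0],
  [-0.001,-0.001,0.105,0],
  [-0.001,-0.001,0.14,0],
  [-0.001,-0.001,0.17,0],
  [-0.001,-0.001,0.2,0],
  [-0.001,-0.001,0.2,0],
])

```text
clock: 7.53
ee_pos: [0.54, -0.0586, 0.0937]
ee_rot: [-1.977, -2.434, 0.004]
wrist_force: [-1.4, -0.0, -1.6]
width: 0.0156
```

```bash
python3 - <<'E'
from h import *
gon(.52,-.169,.044,11.6)
E
```

```text
t 7.53 pos [ 0.54   -0.0586  0.0937] nu [ 0.5172 -0.166 ] jawyaw 11.84 F [-1.4 -0.  -1.6] w 0.0156 j [-0.11  0.19 -0.22  1.16  0.    1.26]
SHIFT [-0.0032  0.0031  0.0496] roll 0.0041
```

Call:
apply_moves([
  [-0.002,0.002,0.02,0.004],
  [-0.002,0.002,0.035,0.004],
  [-0.002,0.002,0.045,0.004],
  [-0.002,0.002,0.045,0.004],
  [-0.002,0.002,0.045,0.004],
])

```text
clock: 7.95
ee_pos: [0.5427, -0.0594, 0.0497]
ee_rot: [-1.981, -2.432, 0.003]
wrist_force: [-0.3, -0.4, -1.2]
width: 0.0152
```

```bash
python3 - <<'E'
from h import *
gon(.52,-.36,.044,11.6)
E
```

```text
t 7.95 pos [ 0.5427 -0.0594  0.0497] nu [ 0.5196 -0.1673] jawyaw 11.67 F [-0.3 -0.4 -1.2] w 0.0152 j [-0.11  0.22 -0.29  1.07  0.    1.26]
SHIFT [-0.1927  0.0002  0.0051] roll 0.0012
```

Call:
apply_moves([
  [-0.01,0,0.004,0],
  [-0.02,0,0.004,0],
  [-0.03,0,0.004,0],
  [-0.04,0,0.004,0],
  [-0.05,0,0.004,0],
  [-0.06,0,0.004,0],
  [-0.07,0,0.004,0],
  [-0.08,0,0.004,0],
])

```text
clock: 8.62
ee_pos: [0.5589, -0.1389, 0.0454]
ee_rot: [-1.981, -2.431, 0.003]
wrist_force: [-0.6, 0.8, -2.1]
width: 0.0153
```

```bash
python3 - <<'E'
from h import *
gon(.52,-.368,.045,11.6)
t=capture("top");s=capture("side")
a=cv2.resize(t["frame"][150:240,180:370],None,fx=3,fy=3);b=cv2.resize(s["frame"][110:210,180:370],None,fx=3,fy=3)
W=np.zeros((570,570,3),np.uint8);W[:270]=a;W[270:570]=b;cv2.imwrite("pics/c8.png",cv2.convertScaleAbs(W,alpha=1.5))
E
```

```text
t 8.62 pos [ 0.5589 -0.1389  0.0454] nu [ 0.5196 -0.2485] jawyaw 11.65 F [-0.6  0.8 -2.1] w 0.0153 j [-0.24  0.28 -0.23  1.08  0.    1.12]
SHIFT [-0.1195  0.0003  0.    ] roll 0.0008
```

View pics/c8.png

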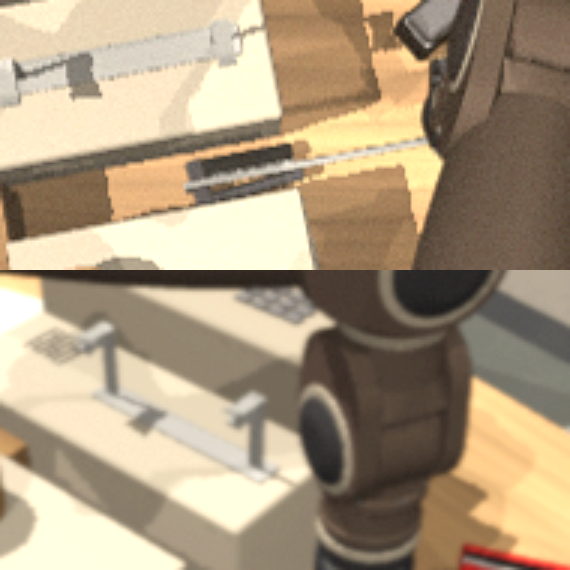

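The hook's bend at crop (188,187) sits on the stapler's rear end and the stapler is following, so I keep drawing.

Call:
apply_moves([
  [-0.01,0,0,0],
  [-0.02,0,0,0],
  [-0.03,0,0,0],
  [-0.04,0,0,0],
  [-0.05,0,0,0],
  [-0.06,0,0,0],
  [-0.07,0,0,0],
  [-0.08,0,0,0],
])

```text
clock: 9.38
ee_pos: [0.5754, -0.2191, 0.0452]
ee_rot: [-1.984, -2.43, 0.004]
wrist_force: [0.1, 1.4, -1.2]
width: 0.0152
```

```bash
python3 - <<'E'
from h import *
gon(.52,-.368,.045,11.6)
E
```

```text
t 9.38 pos [ 0.5754 -0.2191  0.0452] nu [ 0.5196 -0.3303] jawyaw 11.55 F [ 0.1  1.4 -1.2] w 0.0152 j [-0.36  0.35 -0.13  1.1  -0.    1.01]
SHIFT [-0.0377  0.0004  0.0001] roll -0.0008
```

Call:
apply_moves([
  [-0.01,0,0,0],
  [-0.02,0,0,0],
  [-0.03,0,0,0],
  [-0.036,0,0,0],
  [-0.04,0,0,0],
  [-0.042,0,0,0],
  [-0.042,0,0,0],
  [-0.042,0,0,0],
])

```text
clock: 10.05
ee_pos: [0.5839, -0.2603, 0.0451]
ee_rot: [-1.984, -2.43, 0.004]
wrist_force: [-0.5, 0.2, -1.6]
width: 0.0149
```

```bash
python3 - <<'E'
from h import *
import pickle
st()
t=capture("top");s=capture("side")
pickle.dump((t,s),open("p9.pkl","wb"))
a=cv2.resize(t["frame"][150:290,240:430],None,fx=2.2,fy=2.2);b=cv2.resize(s["frame"][140:290,200:390],None,fx=2,fy=2)
W=np.zeros((608,420,3),np.uint8);W[:308,:418]=a;W[308:608,:380]=b;cv2.imwrite("pics/c9.png",cv2.convertScaleAbs(W[:600],alpha=1.5))
E
```

```text
t 10.05 pos [ 0.5839 -0.2603  0.0451] nu [ 0.5196 -0.3724] jawyaw 11.56 F [-0.5  0.2 -1.6] w 0.0149 j [-0.42  0.39 -0.07  1.12 -0.    0.95]
```

View pics/c9.png

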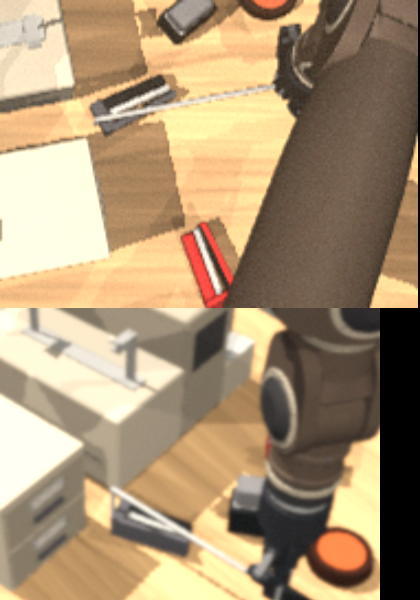

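```bash
python3 - <<'E'
from h import *
import pickle
t,s=pickle.load(open("p9.pkl","rb"))
for u,v in[(92,107),(105,133),(166,76),(177,95)]:
    p=onz(t,240+u/2.2,150+v/2.2,.034);q=onz(t,240+u/2.2,150+v/2.2,0.);print(np.round(nu(p),4),np.round(nu(q),4))
st()
E
```

```text
[ 0.5386 -0.1182] [ 0.5424 -0.1206]
[ 0.5005 -0.129 ] [ 0.5033 -0.1316]
[ 0.5625 -0.2259] [ 0.5669 -0.2309]
[ 0.534  -0.2355] [ 0.5377 -0.2408]
t 10.15 pos [ 0.5839 -0.26    0.0452] nu [ 0.5196 -0.3721] jawyaw 11.57 F [-1.5  0.3 -0.9] w 0.0155 j [-0.42  0.39 -0.07  1.12 -0.    0.95]
```

The rear corner of the stapler lies about 21 mm outside the mouth line, so all of it is on open desk. I back the leg off, lift, and carry the hook to free desk near (0.33, -0.33).

Call:
apply_moves([
  [0.008,0,0,0],
  [0.008,0,0,0],
  [0.008,0,-0.03,0],
  [0.008,0,-0.06,0],
  [0.008,0,-0.1,0],
  [0.008,0,-0.13,0],
  [0.008,0,-0.13,0],
  [0.008,0,-0.13,0],
])

```text
clock: 10.82
ee_pos: [0.5841, -0.2524, 0.1778]
ee_rot: [1.985, 2.434, -0.002]
wrist_force: [-0.3, 0.3, -2.7]
width: 0.0154
```

```bash
python3 - <<'E'
from h import *
go(.356,-.33,.175,-90)
E
```

```text
t 10.82 pos [ 0.5841 -0.2524  0.1778] nu [ 0.5214 -0.3647] jawyaw 11.6 F [-0.3  0.3 -2.7] w 0.0154 j [-0.41  0.34  0.16  1.39 -0.    0.96]
SHIFT [-0.0301 -0.2391  0.003 ] roll 1.7733
```

Call:
apply_moves([
  [-0.03,-0.03,0,0.1],
  [-0.03,-0.06,0,0.2],
  [-0.03,-0.09,0,0.3],
  [-0.03,-0.12,0,0.4],
  [-0.03,-0.15,0,0.5],
  [-0.03,-0.18,0,0.6],
  [-0.03,-0.21,0,0.7],
  [-0.03,-0.239,0,0.8],
])

```text
clock: 11.48
ee_pos: [0.3538, -0.329, 0.176]
ee_rot: [-2.778, -1.462, 0.003]
wrist_force: [-0.3, -0.2, -1.0]
width: 0.0153
```

```bash
python3 - <<'E'
from h import *
go(.356,-.33,.175,-90)
E
```

```text
t 11.48 pos [ 0.3538 -0.329   0.176 ] nu [ 0.2804 -0.3934] jawyaw -34.49 F [-0.3 -0.2 -1. ] w 0.0153 j [-0.75  0.05 -0.2   1.32 -0.    1.42]
SHIFT [0.0004 0.0024 0.001 ] roll 0.9688
```

Call:
apply_moves([
  [0,0,0,0.12],
  [0,0,0,0.24],
  [0,0,0,0.36],
  [0,0,0,0.48],
  [0,0,0,0.6],
  [0,0,0,0.72],
  [0,0,0,0.84],
  [0,0,0,0.97],
])

```text
clock: 12.15
ee_pos: [0.353, -0.328, 0.1741]
ee_rot: [-3.139, 0.003, 0.008]
wrist_force: [1.2, -0.0, -1.8]
width: 0.0149
```

```bash
python3 - <<'E'
from h import *
go(.356,-.33,.045,-90)
E
```

```text
t 12.15 pos [ 0.353  -0.328   0.1741] nu [ 0.2798 -0.3923] jawyaw -90.1 F [ 1.2 -0.  -1.8] w 0.0149 j [-0.75  0.05 -0.2   1.32 -0.    2.4 ]
SHIFT [0.0037 0.0023 0.1291] roll -0.0018
```

Call:
apply_moves([
  [0.003,0.002,0.03,0],
  [0.003,0.002,0.06,0],
  [0.003,0.002,0.09,0],
  [0.003,0.002,0.115,0],
  [0.003,0.002,0.13,0],
  [0.003,0.002,0.134,0],
  [0.003,0.002,0.134,0],
])

```text
clock: 12.73
ee_pos: [0.354, -0.3281, 0.038]
ee_rot: [-3.136, 0.002, 0.013]
wrist_force: [-0.2, 0.6, -1.0]
width: 0.0154
```

Call:
apply_moves([
  [0,0,0.004,0],
  [0,0,0.008,0],
  [0,0,0.012,0],
  [0,0,0.016,0],
  [0,0,0.02,0],
  [0,0,0.024,0],
  [0,0,0.024,0],
], squeeze=25, hand=0)

```text
clock: 13.32
ee_pos: [0.3538, -0.3277, 0.0133]
ee_rot: [-3.135, 0.002, 0.013]
wrist_force: [0.3, -0.0, 0.5]
width: 0.0152
```

```bash
python3 - <<'E'
from h import *
st()
E
```

```text
t 13.32 pos [ 0.3538 -0.3277  0.0133] nu [ 0.2807 -0.3922] jawyaw -90.08 F [ 0.3 -0.   0.5] w 0.0152 j [-0.75  0.14 -0.48  0.97 -0.    2.4 ]
```

Call:
apply_moves([
  [0,0,0.004,0],
  [0,0,0.008,0],
  [0,0,0.011,0],
  [0,0,0.011,0],
])

```text
clock: 13.65
ee_pos: [0.3539, -0.3276, 0.0018]
ee_rot: [-3.135, 0.002, 0.012]
wrist_force: [-0.9, -0.2, 3.4]
width: 0.015
```

Call:
apply_moves([
  [0,0,0,0],
  [0,0,0,0],
  [0,0,0,0],
  [0,0,0,0],
  [0,0,0,0],
  [0,0,0,0],
  [0,0,0,0],
  [0,0,0,0],
], hand=1)

```text
clock: 14.32
ee_pos: [0.3539, -0.3276, 0.0018]
ee_rot: [-3.135, 0.002, 0.012]
wrist_force: [0.6, -0.6, 0.4]
width: 0.0857
```

Call:
apply_moves([
  [0,0,-0.03,0],
  [0,0,-0.06,0],
  [0,0,-0.1,0],
  [0,0,-0.14,0],
  [-0.08,0,-0.16,0],
  [-0.12,0,-0.16,0],
  [-0.15,0,-0.16,0],
  [-0.15,0,-0.16,0],
])

```text
clock: 14.98
ee_pos: [0.2027, -0.3279, 0.1638]
ee_rot: [-3.136, 0.003, 0.012]
wrist_force: [-0.5, -1.0, -0.9]
width: 0.0852
```

```bash
python3 - <<'E'
from h import *
import pickle
st()
t=capture("top");s=capture("side")
pickle.dump((t,s),open("p10.pkl","wb"))
a=cv2.resize(t["frame"][150:350,240:440],None,fx=2,fy=2);b=cv2.resize(s["frame"][100:384,230:512],None,fx=1.4,fy=1.4)
W=np.zeros((400,800,3),np.uint8);W[:,:400]=a;W[:397,404:404+395]=b[:397,:395];cv2.imwrite("pics/c10.png",cv2.convertScaleAbs(W[:600],alpha=1.4))
E
```

```text
t 14.98 pos [ 0.2027 -0.3279  0.1638] nu [ 0.1326 -0.3619] jawyaw -90.1 F [-0.5 -1.  -0.9] w 0.0852 j [-1.01 -0.13 -0.4   1.31 -0.    2.13]
```

View pics/c10.png

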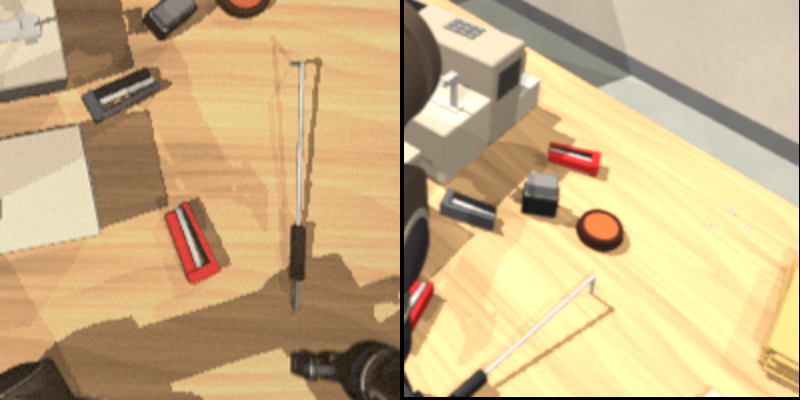

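The top view shows the hook at crop x≈298 from (298,63) to (298,310). The side view shows it still standing on its leg (vertical leg at (592,288)) and handle rather than lying flat. I push it over to the right with shut fingers near the bend.

```bash
python3 - <<'E'
from h import *
import pickle
t,s=pickle.load(open("p10.pkl","rb"))
b=onz(t,240+300/2,150+63/2,.06);h=onz(t,240+298/2,150+252/2,.015);print(b,h,nu(b))
go(b[0]-.035,b[1]+.055,.16,-90)
E
```

```text
[ 0.60646753 -0.32564444  0.06      ] [ 0.32949329 -0.33025526  0.015     ] [ 0.52860067 -0.44094047]
t 15.08 pos [ 0.2023 -0.3281  0.1638] nu [ 0.1322 -0.3621] jawyaw -90.31 F [ 0.4 -0.5 -0.3] w 0.0856 j [-1.02 -0.13 -0.4   1.31 -0.    2.13]
SHIFT [ 0.3689 -0.0595  0.0013] roll -0.0055
```

Call:
apply_moves([
  [0.05,-0.06,0,0],
  [0.09,-0.06,0,0],
  [0.13,-0.06,0,0],
  [0.17,-0.06,0,0],
  [0.21,-0.06,0,0],
  [0.25,-0.06,0,0],
  [0.29,-0.06,0,0],
  [0.33,-0.06,0,0],
], hand=0)

```text
clock: 15.75
ee_pos: [0.5214, -0.2688, 0.1612]
ee_rot: [-3.136, 0.007, 0.012]
wrist_force: [0.5, 0.1, 0.4]
width: 0.0
```

```bash
python3 - <<'E'
from h import *
go(.571,-.271,.022,-90)
E
```

```text
t 15.75 pos [ 0.5214 -0.2688  0.1612] nu [ 0.4567 -0.3682] jawyaw -90.25 F [0.5 0.1 0.4] w 0.0 j [-0.48  0.25  0.01  1.33  0.    2.67]
SHIFT [0.0507 0.0028 0.1388] roll -0.0043
```

Call:
apply_moves([
  [0.03,0,0.03,0],
  [0.05,0,0.06,0],
  [0.05,0,0.09,0],
  [0.05,0,0.12,0],
  [0.05,0,0.14,0],
  [0.05,0,0.14,0],
  [0.05,0,0.14,0],
])

```text
clock: 16.33
ee_pos: [0.5699, -0.2673, 0.0195]
ee_rot: [-3.134, 0.006, 0.016]
wrist_force: [0.0, -0.3, 0.4]
width: -0.0001
```

Call:
apply_moves([
  [0,0.02,0,0],
  [0,0.04,0,0],
  [0,0.065,0,0],
  [0,0.09,0,0],
  [0,0.1,0,0],
  [0,0.1,0,0],
])

```text
clock: 16.83
ee_pos: [0.5706, -0.3701, 0.0209]
ee_rot: [-3.137, 0.01, 0.011]
wrist_force: [-0.8, 0.6, 0.1]
width: 0.0
```

Call:
apply_moves([
  [0,-0.02,0,0],
  [0,-0.02,-0.03,0],
  [0,-0.02,-0.07,0],
  [0,-0.02,-0.11,0],
  [-0.04,-0.02,-0.15,0],
  [-0.15,0.02,-0.15,0],
  [-0.2,0.02,-0.15,0],
  [-0.25,0.02,-0.15,0],
])

```text
clock: 17.5
ee_pos: [0.4203, -0.3762, 0.1706]
ee_rot: [-3.139, 0.007, 0.007]
wrist_force: [0.3, -0.2, 0.6]
width: 0.0004
```

Call:
apply_moves([
  [-0.04,0,0,0],
  [-0.08,0,0,0],
  [-0.12,0,0,0],
  [-0.16,0,0,0],
  [-0.18,0,0,0],
  [-0.2,0,0,0],
])

```text
clock: 18.0
ee_pos: [0.2192, -0.3742, 0.1728]
ee_rot: [-3.14, 0.008, 0.004]
wrist_force: [0.7, 0.2, -0.2]
width: 0.0001
```

```bash
python3 - <<'E'
from h import *
import pickle
st()
t=capture("top");s=capture("side")
pickle.dump((t,s),open("p11.pkl","wb"))
a=cv2.resize(t["frame"][150:350,240:440],None,fx=2,fy=2);b=cv2.resize(s["frame"][100:384,230:512],None,fx=1.4,fy=1.4)
W=np.zeros((400,800,3),np.uint8);W[:,:400]=a;W[:397,404:404+395]=b[:397,:395];cv2.imwrite("pics/c11.png",cv2.convertScaleAbs(W[:600],alpha=1.4))
E
```

```text
t 18.0 pos [ 0.2192 -0.3742  0.1728] nu [ 0.1394 -0.4106] jawyaw -90.28 F [ 0.7  0.2 -0.2] w 0.0001 j [-1.04 -0.04 -0.3   1.31 -0.    2.11]
```

No more pictures can be viewed, so I check the topple by numbers: masks of the new hook pose in both views.

```bash
python3 - <<'E'
from h import *
import pickle
t0,s0=pickle.load(open("p10.pkl","rb"));t,s=pickle.load(open("p11.pkl","rb"))
def m(c,roi):
    x0,y0,x1,y1=roi;g=c["frame"][y0:y1,x0:x1].astype(int)
    sat=g.max(2)-g.min(2);return ((sat<22)&(g.max(2)>60)).astype(int),g
for nm,c0,c,roi in(("top",t0,t,(370,172,430,200)),("side",s0,s,(330,285,400,345))):
    for k,cc in(("before",c0),("after",c)):
        M,g=m(cc,roi);print(nm,k)
        for r in M[::1 if nm=="top" else 2]:print("".join("#" if v else "." for v in r))
E
```

```text
top before
............................................................
............................................................
............................................................
............................................................
............................................................
............................................................
............................................................
............................................................
............................................................
................######......................................
...................###......................................
....................##......................................
....................##......................................
....................##......................................
....................##......................................
....................##......................................
....................##......................................
....................##..............................
[... 5919 characters left out ...]
.......................................##....................
..................................................##..................
...................................................##.................
..................................................####................
...............................................####...................
............................................####......................
.........................................####.........................
......................................###.............................
..................................####................................
...............................####...................................
```

```bash
python3 - <<'E'
from h import *
import pickle
t0=pickle.load(open("top0.pkl","rb"));t1,_=pickle.load(open("p10.pkl","rb"));t=capture("top");s=capture("side")
b=two(t,(407,184),s,(382,330));p=two(t,(389,182),s,(367.5,313));print("bend",b,"tip",p,nu(b[0]),nu(p[0]))
def diff(a,c,x0,y0,x1,y1):
    A,B=[cv2.GaussianBlur(q["frame"],(5,5),0)[y0:y1,x0:x1].astype(int) for q in(a,c)];return round(float((abs(A-B).max(2)>40).mean()),3)
print("sponge",diff(t0,t,345,128,380,160),"stamp",diff(t0,t,310,140,342,172),"tape",diff(t0,t,186,235,230,282),"stapler since release",diff(t1,t,275,180,330,215),"red2",diff(t0,t,318,245,355,295))
def cen(c,x0,y0,x1,y1):
    q=cv2.cvtColor(c["frame"][y0:y1,x0:x1],cv2.COLOR_BGR2GRAY)<60; return np.round(np.argwhere(q).mean(0)[::-1]+[x0,y0],1),q.sum()
print("stapler",cen(t1,275,180,330,215),cen(t,275,180,330,215),"stamp",cen(t0,310,140,342,172),cen(t,310,140,342,172))
st()
E
```

```text
bend (array([ 0.60795748, -0.39278678,  0.00213044]), np.float64(0.003833980380639672)) tip (array([ 0.61604922, -0.34077199, -0.00206309]), np.float64(0.0023708885801772455)) [ 0.51655935 -0.50701104] [ 0.53494485 -0.4576857 ]
sponge 0.0 stamp 0.0 tape 0.168 stapler since release 0.0 red2 0.389
stapler (array([301.5, 194.1]), np.int64(288)) (array([300.6, 193.6]), np.int64(257)) stamp (array([323. , 160.3]), np.int64(137)) (array([323.2, 160.1]), np.int64(181))
t 18.2 pos [ 0.2208 -0.375   0.1725] nu [ 0.1409 -0.4117] jawyaw -90.27 F [-0.4  0.2  0.4] w -0.0 j [-1.04 -0.04 -0.3   1.31 -0.    2.11]
```

```bash
python3 - <<'E'
from h import *
import pickle
t0=pickle.load(open("top0.pkl","rb"));s0=pickle.load(open("side0.pkl","rb"));t=capture("top");s=capture("side")
def f(c,roi,lo,hi):
    x0,y0,x1,y1=roi;h=cv2.cvtColor(c["frame"][y0:y1,x0:x1],cv2.COLOR_BGR2HSV);m=cv2.inRange(h,lo,hi);return np.round(np.argwhere(m>0).mean(0)[::-1]+[x0,y0],1),int((m>0).sum())
for c in(t0,t):print("tape",f(c,(186,236,232,280),(5,110,40),(18,255,255)),"red2",f(c,(318,245,352,295),(0,190,60),(5,255,255)))
for c in(s0,s):print("side tape",f(c,(138,162,186,204),(5,110,40),(18,255,255)),"red",f(c,(205,290,260,350),(0,190,60),(5,255,255)))
E
```

```text
tape (array([205.9, 259.3]), 581) red2 (array([334. , 270.3]), 94)
tape (array([206. , 259.5]), 572) red2 (array([334.6, 272.6]), 112)
side tape (array([159.9, 179.4]), 1495) red (array([229.8, 325.4]), 674)
side tape (array([nan, nan]), 0) red (array([nan, nan]), 0)<stdin>:5: RuntimeWarning: Mean of empty slice.
  ret = um.true_divide(
```

```bash
python3 -c "
from plant import *
print(finish_job())"
```

```text
the job is handed in; nothing more can be done
None
```

I drew the stapler out of the gap with the hook, laid the hook flat on the open desk, and handed the job in at about 18 s of the 54 s allowed.

**What I did:** I gripped the hook's handle, pulled it sideways out of the clips and lowered its leg behind the stapler. I drew the stapler out until its rear corner was about 21 mm beyond the mouth, and only the hook touched it. I then set the hook down on the open desk to the right.

**What went wrong and was mended:**
- **First grasp:** it closed on nothing, because the fingertips really sit about 30 mm higher than the stated geometry. I went lower and the second try held.
- **Hook standing:** when released, the hook stood on its leg tip and handle, so I pushed it over with shut fingers.

**Last checks:**
- **Hook:** its bend and tip measured at z ≈ 0 (+2 and -2 mm), so it lies flat. Its bent end is well over 15 cm from the stapler.
- **Stapler:** it has not moved since the hook was set down.
- **Sponge dish and stamp:** both unchanged from the start.
- **Tape roll:** its spot in the top view matched to within 0.2 pixels.
- **Red look-alike near the cabinet:** its spot shifted by about 2 pixels, which I put down to the arm's changed shadow.

**Not confirmed:** the arm hid the tape roll and that look-alike in the side view. I had used all 12 pictures, so I checked the push-over by image masks, not by viewing it.

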